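# Weigh a square tin and print its ticket with the treadle

### The arm

A 6-joint arm with a two-finger parallel gripper is mounted at the origin on the work surface. World frame = base frame: x ahead of the robot, y to its left, z up, the work surface at z = 0. Lengths are in m, angles in rad, forces in N, time in s.
With the tool pointing down it reaches from about 0.325 to 0.775 m from the base axis. Payload 5.5 kg.
Tool frame: the origin (TCP) lies on the centre line of the jaws, within the pads' length; the fingertips stand 19 mm ahead of it and the grasp point (between the pads) is the TCP (r.tips_ahead is the distance from the TCP to the fingertips, in m); z points along the fingers, y is the line along which they close (so a half turn about z gives the same grasp; the last joint's range is limited). The gripper opens to 85 mm and grips with 20 to 120 N. Pads are 22 mm wide; open, the fingers measure 114 mm over their backs; the gripper's body (76 mm by 85 mm) begins 54 mm behind the grasp point. The pads swing forward as they close: fully open they stand 13 mm farther back than shut.
Start: joints at [1.173, 0.091, 1.231, -0, 1.82, -0.057], TCP at [0.201, 0.566, 0.225] pointing down, gripper open.
Joint ranges: [-2.87, 2.87], [-0.86, 2.18], [0.17, 2.46], [-1.51, 4.65], [0.06, 2.69], [-2.65, 2.65]. Speed limits (rad/s): [2.57, 2.57, 3.01, 3.14, 3.14, 3.14].

### API

Orientations are given as a unit quaternion [x, y, z, w].
In Python, from station import r gives the robot as it stands.
- The arm moves only by the tool move_arm, never from a script. Its argument "steps" is text: rows parted by semicolons, each of 6 numbers parted by spaces: the shift along the tool's x, y, z scaled (see below), then the turn, a rotation vector about the tool's x, y, z scaled (see below). A call has 1 to 20 rows; each row is the pose to reach, as a shift and turn from the pose commanded when the call began, along the tool's axes at that moment; what a row does not reach only later rows make up. The controller multiplies each number of a shift by 300 mm and each number of a turn by 90 degrees. A row lasts 1/8 s, in which the tool goes at most 62.5 mm and 10.7 degrees, less where a joint would pass 70% of its speed; a pose out of reach is approached as far as the arm can. A call with a number of a shift or a turn outside -1 to 1 is refused whole. A call with a gripper value outside its range is refused whole. "grip" is the opening, from -1 (shut) to 1 (fully open), set as the call begins (left out, the last holds). The fingers move at their own pace and stop on an object; "grip_force" is the grip in N (left out, the last holds). Time passes only in rows, so rows that repeat a pose let the fingers close. It gives the time, the measured TCP pose, the force, the opening and the grip force at its end, in the units of the state.
- r.state(): the state, without advancing time (a new reading comes with each control period).
- r.camera(name): name is "scene" or "top" or "wrist"; returns the picture (480x640x3 uint8, red, green, blue); there is no depth.
- r.get_calibration(name): a dict with "mtx" (3x3 intrinsics, pixels), "R" (3x3) and "t" (3): a world point X has camera coordinates R X + t. Camera axes: x right, y down, z forward; pixel columns grow to the right and rows downward; lengths in m; the calibration is good to about 2 mm. The wrist camera is an equidistant fisheye: a pixel r from the principal point sees the ray r / f radians off the axis. A picture is of the moment at which its call begins: read the wrist's pose just before it. get_calibration takes no time and is no camera call; for the wrist camera it gives the pose at the moment of the call.
- r.close_job(): hands the job in; it is judged then, once.
The state is a dict: "t": time; "joints": joint angles; "qvel": joint speeds; "effort": joint torques, N m; "eef_pos": TCP position; "ee_rot": TCP orientation; "ft_force": force on the tool from outside, world axes, zero at the start; "ft_torque": the same for the moment, N m; "gripper_width": opening from 0.0 (shut) to 1.0 (fully open); "grip_force": force on a finger pad.
Only numpy, scipy, OpenCV 4.12 (cv2) and the standard library are available. Lean on these libraries where they do the work, as an engineer would, in place of code of your own. Each camera call takes 0.05 s, during which the arm holds its last target. There are 200 camera calls.

### The job

Check-weigh the square tin: set it down gently, upright and in the middle of the scale's round pan, and let go of it without ever driving the pan down to its bottom stop. Then press the ticket printer's hinged treadle all the way down to its stop, hold it there for about half a second, and let it come fully up again with the tin still on the pan. Leave the round tin, the bottle and the label roll where they stand.

Things in the scene. Friction and masses are not known exactly. Their poses are not given: they have to be found in the camera images.
- square_tin: Square metal tin with a slightly wider lid and a blank paper label on each side: body 54 x 54 mm, lid 57 x 57 mm, 80 mm tall (lid from 66 to 80 mm), 0.28 to 0.56 kg. Stands upright on the bench at the start. Origin: centre of its underside; z up, x and y square to its sides.
- pan_centre (a point): Centre of the upper face of the scale's round steel pan (130 mm diameter, 6 mm thick, small engraved circle at the centre), about 78 mm above the bench when empty. It moves with the pan. z up.
- scale_pan (a joint): How far the sprung pan has sunk, in m: 0 empty, 0.020 at its bottom stop. About 0.9 N per mm: the tin alone sinks it 2.5 to 6 mm.
- scale: Check scale, fixed: grey box base 160 x 160 mm, 50 mm high, the round pan above its centre; a low display console (50 x 120 mm, 35 mm high) joins its -x side, reaching 125 mm from the centre. Origin: on the bench below the pan's centre.
- treadle_pad (a point): The point to press: top of the ribbed rubber pad of the ticket printer's treadle, midway across, 110 mm from the hinge line. About 65 mm above the bench with the treadle up, 35 mm with it at its stop. With the treadle up, its x axis is level and points towards the hinge and housing, y runs along the hinge.
- treadle (a joint): Angle of the treadle in rad: 0 fully up (its free end raised by 0.28 rad), 0.28 level, at its bottom stop. A spring returns it to 0 when let go; at the pad it takes about 5 N to start and about 11 N to hold at the stop.
- ticket_printer: Ticket printer, fixed: base 285 x 120 mm, 10 mm thick; steel treadle 150 x 78 mm with a rubber pad 75 x 70 mm near its free end, hinged at 24 mm height, 110 mm along +x from the origin; beyond the hinge a grey housing 105 x 120 mm, 72 mm high, its roll cover 94 mm high. Origin: on the bench below the press point; z up, x points from the treadle to the housing.
- round_tin: Bystander: round metal tin, 60 mm diameter, 80 mm tall. Origin: centre of its underside.
- bottle: Bystander: white plastic bottle, 64 mm diameter, 130 mm tall. Origin: centre of its underside.
- label_roll: Bystander: roll of blank labels standing on its flat side, 110 mm diameter, 70 mm tall. Origin: centre of its underside.
Things that resemble listed ones, but are neither listed nor needed, are in the scene too. What is shaped like the square_tin but pink or turquoise is not meant.

How it is judged:
On the way, in this order (a step that is already met when the one before it is completed fails the run):
1. the square tin stands upright and let go in the middle of the pan (within 18 mm), the treadle up (distance between square_tin and pan_centre below 0.018 m and angle between square_tin's own z axis and vertical below 0.12 rad and value of joint scale_pan above 0.002 m and contact force between the fingers and square_tin below 0.2 N and value of joint treadle below 0.05 rad), for 0.2 s.
2. the treadle is held down at its stop (over 0.255 rad) with the tin on the pan (distance between square_tin and pan_centre below 0.018 m and angle between square_tin's own z axis and vertical below 0.12 rad and value of joint scale_pan above 0.002 m and contact force between the fingers and square_tin below 0.2 N and value of joint treadle above 0.255 rad), for 0.3 s.
At the end, for the whole second after the job is handed in: The square tin rests upright (within 0.12 rad) on the pan, its underside's centre within 18 mm of the pan's centre, let go and still, and the treadle is up again (under 0.04 rad) (distance between square_tin and pan_centre below 0.018 m and angle between square_tin's own z axis and vertical below 0.12 rad and value of joint scale_pan above 0.002 m and contact force between the fingers and square_tin below 0.2 N and linear speed of square_tin below 0.02 m/s and value of joint treadle below 0.04 rad); the robot touches nothing.
It fails at once if the pan is driven to its bottom stop (sunk over 18.5 mm) (value of joint scale_pan above 0.0185 m).
It fails at once if a bystander is moved more than 25 mm (distance of any of round_tin, bottle, label_roll from where it was at the start of the episode above 0.025 m).
It also fails if it takes over 51 s, if anything falls off the work surface, if the arm or the gripper's body presses on something with over 40 N, if the wrist force passes 120 N, or if a joint passes its speed limit or range.

## Working session

There is one attempt and no reset: what is moved stays moved. The work goes in short steps, Python scripts to look and compute and a tool call to move; the robot and the scene stay as the last step left them, time stands still between calls to the robot, and variables do not carry over. Pictures are saved under pics/ and viewed, at most 10 in all, crops included, and the job is handed in when it is done.

Besides the shell and the picture viewer there is one more tool, called after "Request:" by a JSON object that holds its "method" and its "body", one argument or row to a line. move_arm: Moves the arm, as the interface text tells. Shifts and turns lie within -1 to 1; 1 stands for 300 mm of shift or 90 degrees of turn. Its arguments: {"type":"object","properties":{"steps":{"type":"string"},"grip":{"type":"number"},"grip_force":{"type":"number"}},"required":["steps"]}

```bash
mkdir -p pics
python3 - <<'E'
from station import r
import cv2,json
for n in("scene","top"):
    cv2.imwrite(f"pics/{n}0.png",r.camera(n)[:,:,::-1]); c=r.get_calibration(n); print(n,c)
s=r.state();print(s)
E
```

```text
scene {'mtx': array([[590.9252408 ,   0.        , 321.36661946],
       [  0.        , 590.9252408 , 240.57986406],
       [  0.        ,   0.        ,   1.        ]]), 'R': array([[ 4.60945769e-01,  8.87428219e-01,  3.93442288e-04],
       [ 5.70062071e-01, -2.95760392e-01, -7.66521379e-01],
       [-6.80116338e-01,  3.53549073e-01, -6.42218670e-01]]), 't': array([-0.27495405, -0.26560823,  1.56705322])}
top {'mtx': array([[523.7466056 ,   0.        , 317.27246429],
       [  0.        , 523.7466056 , 235.36080454],
       [  0.        ,   0.        ,   1.        ]]), 'R': array([[ 0.01935641, -0.99972324,  0.01337065],
       [-0.99522006, -0.0205461 , -0.09547194],
       [ 0.09572024, -0.01145874, -0.99534232]]), 't': array([-0.0153235 ,  0.55202813,  1.23323742])}
{'t': 0.1, 'joints': array([ 1.17325560e+00,  9.18116797e-02,  1.23178546e+00, -2.65104395e-05,
        1.81977745e+00, -5.67195277e-02]), 'qvel': array([-0.00038028, -0.00046286, -0.00427543,  0.00139957, -0.00261134,
       -0.00079169]), 'effort': array([ 2.30280391e-03, -4.60217249e+01, -4.19218183e+01, -1.66114928e-04,
        1.06767556e-02, -2.88435967e-05]), 'eef_pos': array([0.20047663, 0.56523976, 0.22363582]), 'ee_rot': array([ 1.69590154e-01,  9.85514275e-01, -8.70979917e-04, -1.88111189e-04]), 'ft_force': array([-0.89455292, -0.05639292,  0.30961704]), 'ft_torque': array([-0.00827423,  0.00549563,  0.02854536]), 'grip_force': 0.0, 'gripper_width': 1.0052730322051895}
```

View pics/top0.png

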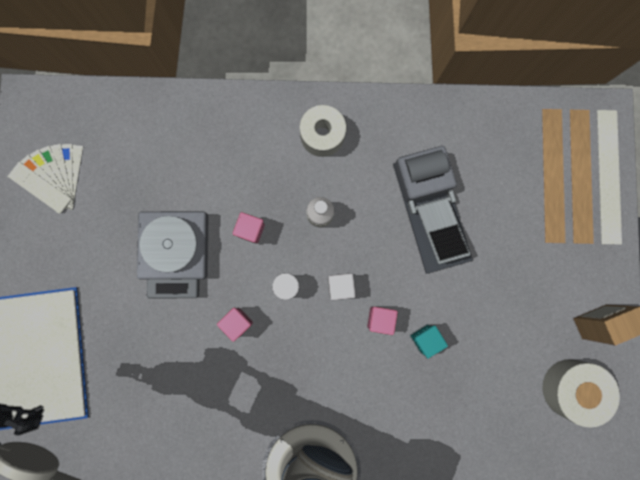

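View pics/scene0.png

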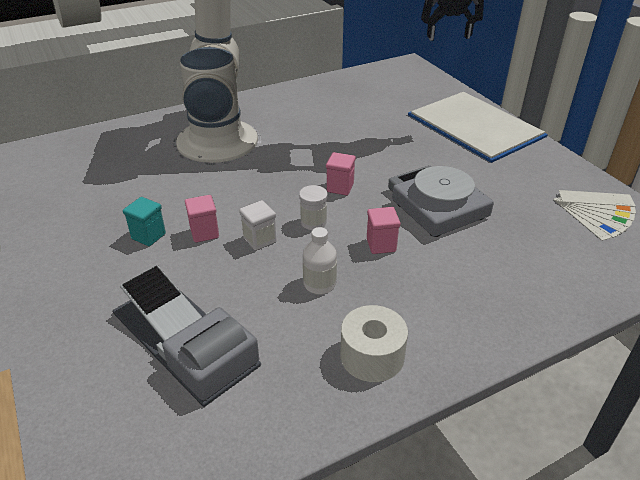

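Top view: the candidates for the square tin are white at (342,287), pink at (249,227), (235,324) and (383,320), and turquoise at (430,341). The white one fits: it has a square lid and is neither pink nor turquoise. The round white one at (286,286) is the round tin. The pan is at (168,243) and the pad at (449,242).

```bash
cat > h.py <<'E'
import numpy as np,cv2
def cast(c,px,z):
    px=np.atleast_2d(np.array(px,float)); M=c["mtx"];R=c["R"];t=c["t"]
    d=np.c_[(px-M[:2,2])/[M[0,0],M[1,1]],np.ones(len(px))]@R; o=-R.T@t
    return (o+d*((z-o[2])/d[:,2])[:,None])[:,:2]
def proj(c,X):
    p=c["mtx"]@(c["R"]@np.asarray(X,float)+c["t"]); return p[:2]/p[2]
E
python3 - <<'E'
from station import r
from h import *
im=cv2.imread("pics/top0.png");c=r.get_calibration("top");cs=r.get_calibration("scene")
def blob(mask,seed,z,name):
    n,l,st,ce=cv2.connectedComponentsWithStats(mask.astype(np.uint8))
    k=l[seed[1],seed[0]];cnt=max(cv2.findContours((l==k).astype(np.uint8),0,1)[0],key=cv2.contourArea)
    P=cast(c,cnt[:,0]+0.0,z)*1000; rect=cv2.minAreaRect(P.astype(np.float32))
    print(name,"area",st[k,4],"px",ce[k],"rect",rect, "scene px",proj(cs,[*np.array(rect[0])/1000,z])); return P
g=im.astype(int).min(2);gm=im.astype(int).max(2)
for y in (287,): print("row",g[y,322:364]); print("col",g[268:308,342])
print("panrow",g[243,132:212]); 
print("padrow",gm[242,425:475])
blob(g>165,(342,287),.08,"tin")
blob(g>165,(286,286),.08,"round")
blob(g>150,(320,211),.1,"bottle")
P=blob((gm<35),(449,242),.06,"pad")
e=cv2.Canny(im,60,150)
h=cv2.HoughCircles(cv2.GaussianBlur(cv2.cvtColor(im,6),(3,3),0)[200:290,130:215],3,1,50,param1=100,param2=15,minRadius=24,maxRadius=34);print(h)
if h is not None: print(cast(c,h[0,0,:2]+[130,200],.078))
s=cv2.imread("pics/scene0.png")
a=cv2.resize(im[200:310,260:400],None,fx=4,fy=4,interpolation=2);b=cv2.resize(im[140:280,390:480],None,fx=2.5,fy=2.5)
cc=cv2.resize(im[200:310,130:215],None,fx=2.5,fy=2.5)
o=np.zeros((600,800,3),np.uint8)
o[:440,:560]=a;o[:350,570:795]=b[:350,:225];o[355:355+245,570:570+212]=cc[:245,:212]
cv2.imwrite("pics/crop.png",o)
E
```

```text
row [130 130 129 128 127 125 126 145 177 191 190 191 190 190 189 190 191 190
 189 190 190 191 190 190 190 190 190 191 190 191 185 160 117  84  78  78
  78  79  79  80  79  80]
col [128 129 129 129 128 130 145 174 189 191 190 190 190 190 190 191 190 189
 190 190 190 190 190 190 190 190 190 191 190 184 162 131 124 129 131 131
 130 130 133 132]
panrow [128 127 128 126 119 111 121 144 161 166 165 164 163 163 163 163 164 162
 162 163 162 161 162 161 161 161 161 161 159 151 131 131 156 167 168 169
 165 162 156 138 130 148 160 161 160 159 160 160 160 160 159 159 160 159
 160 160 160 159 159 160 160 161 157 137  97  73  74  74  75  74  73  71
  63  55  47  57  70  79  81  78]
padrow [ 80  78  79  79  89 112 125 106  66  34  31  32  28  29  30  31  32  31
  31  33  33  32  31  32  32  31  31  30  28  31  32  31  26  31  30  30
  31  32  46  64  73  65  68  77  80  84 100 121 133 134]
tin area 532 px [341.03383459 286.33458647] rect ((431.05035400390625, -60.36854553222656), (52.63794708251953, 53.20662307739258), 7.111209869384766) scene px [257.50815729 209.41434281]
round area 501 px [284.83233533 286.06586826] rect ((429.6714782714844, 67.65817260742188), (54.46210479736328, 54.747623443603516), 1.1260732412338257) scene px [313.39573216 192.25814436]
bottle area 315 px [316.27936508 210.23809524] rect ((602.7236938476562, 0.5594367980957031), (42.061397552490234, 49.46144485473633), 74.47846984863281) scene px [323.20717054 241.20916262]
pad area 721 px [448.03744799 242.12898752] rect ((539.538818359375, -311.3921203613281), (65.81241607666016, 64.18937683105469), 19.529048919677734) scene px [151.32366032 290.07391748]
[[[37.5 44.5 28.8]]]
[[0.51912492 0.33941903]]
```

View pics/crop.png

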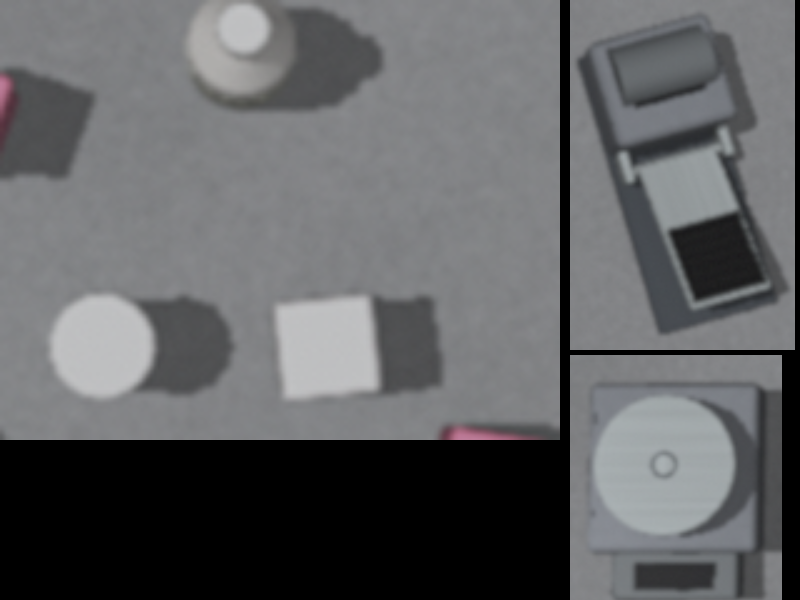

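The crop confirms it: the white square lid, crop (328,347), is the square tin. The round tin is to its left at crop (102,346). The pan's engraved ring and the black pad are both clear. I get the tin at (0.431,-0.061) with about 6.5° yaw, the pan at (0.519,0.339), and the pad at about (0.54,-0.31) with about 19.5° yaw.

Request:
{"method": "move_arm", "body": {
  "steps": "-0.829 -1 0 0 0 -0.289;-0.829 -1 0 0 0 -0.289;-0.829 -1 0 0 0 -0.289;-0.829 -1 0 0 0 -0.289;-0.829 -1 0 0 0 -0.289;-0.829 -1 0 0 0 -0.289;-0.829 -1 0 0 0 -0.289;-0.829 -1 0 0 0 -0.289",
  "grip": 1
}}

```text
t: 1.1
eef_pos: [0.3349, 0.1987, 0.2245]
ee_rot: [-0.055, 0.998, 0.0, -0.0]
ft_force: [-0.3, 0.5, -0.0]
gripper_width: 1.0
grip_force: 0.0
```

Request:
{"method": "move_arm", "body": {
  "steps": "-0.219 -0.902 0 0 0 0;-0.219 -0.902 0 0 0 0;-0.219 -0.902 0 0 0 0;-0.219 -0.902 0 0 0 0;-0.219 -0.902 0 0 0 0;-0.219 -0.902 0 0 0 0;-0.219 -0.902 0.1 0 0 0;-0.219 -0.902 0.2 0 0 0;-0.219 -0.902 0.2 0 0 0;-0.219 -0.902 0.2 0 0 0"
}}

```text
t: 2.35
eef_pos: [0.4309, -0.0608, 0.166]
ee_rot: [-0.057, 0.998, -0.0, 0.001]
ft_force: [-0.9, -0.5, 1.0]
gripper_width: 0.999
grip_force: 0.0
```

```bash
cat >> h.py <<'E'
from scipy.spatial.transform import Rotation as Ro
def plan(s,X,yaw):
    """shift/turn units from measured pose to world X, tool y at yaw deg"""
    R=Ro.from_quat(s["ee_rot"]); a=np.radians(yaw); y=np.array([np.cos(a),np.sin(a),0]);z=np.array([0,0,-1.]);x=np.cross(y,z)
    T=Ro.from_matrix(np.c_[x,y,z]); print("pos",s["eef_pos"].round(4),"y yaw",np.degrees(np.arctan2(*R.as_matrix()[1::-1,1])).round(2),"t",s["t"])
    print("shift",(R.inv().apply(np.array(X)-s["eef_pos"])/.3).round(3),"turn",((R.inv()*T).as_rotvec()/(np.pi/2)).round(3))
E
python3 - <<'E'
from station import r
from h import *
plan(r.state(),[.431,-.061,.04],96.5)
cv2.imwrite("pics/w1.png",r.camera("wrist")[:,:,::-1])
E
```

```text
pos [ 0.4309 -0.0608  0.166 ] y yaw 96.59 t 2.35
shift [ 0.    -0.001  0.42 ] turn [-0.     0.001  0.001]
```

View pics/w1.png

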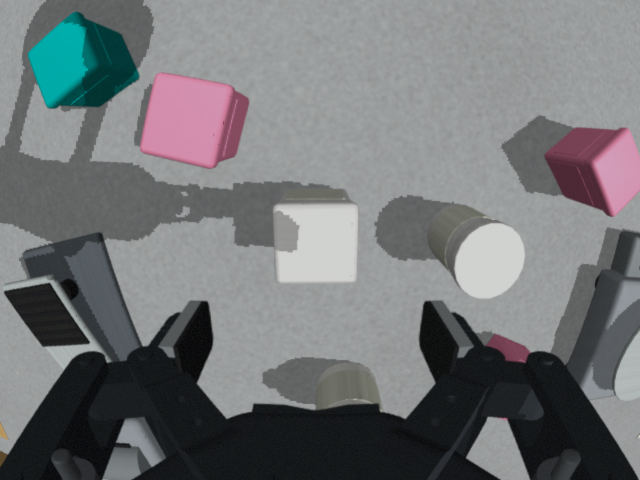

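The wrist view shows the white square lid at (316,242), square to the jaws and centred between the fingers, whose midpoint is about (315,340). Descending.

Request:
{"method": "move_arm", "body": {
  "steps": "0 0 0.12 0 0 0;0 0 0.24 0 0 0;0 0 0.34 0 0 0;0 0 0.417 0 0 0;0 0 0.417 0 0 0;0 0 0.417 0 0 0"
}}

```text
t: 3.15
eef_pos: [0.4316, -0.0619, 0.0416]
ee_rot: [-0.057, 0.998, -0.0, 0.001]
ft_force: [0.3, 1.0, -0.3]
gripper_width: 1.0
grip_force: 0.0
```

Request:
{"method": "move_arm", "body": {
  "steps": "0 0 0 0 0 0;0 0 0 0 0 0;0 0 0 0 0 0;0 0 0 0 0 0;0 0 0 0 0 0;0 0 0 0 0 0;0 0 0 0 0 0;0 0 0 0 0 0",
  "grip": -1,
  "grip_force": 45
}}

```text
t: 4.15
eef_pos: [0.4313, -0.0618, 0.0412]
ee_rot: [-0.057, 0.998, -0.0, 0.001]
ft_force: [-1.4, 1.3, 5.3]
gripper_width: 0.654
grip_force: 48.2
```

Request:
{"method": "move_arm", "body": {
  "steps": "0 0 -0.1 0 0 0;0 0 -0.25 0 0 0;0 0 -0.4 0 0 0;0 0 -0.55 0 0 0;0 0 -0.55 0 0 0;0 0 -0.55 0 0 0"
}}

```text
t: 4.9
eef_pos: [0.4299, -0.0617, 0.2024]
ee_rot: [-0.057, 0.998, 0.0, -0.001]
ft_force: [0.3, -0.6, -5.7]
gripper_width: 0.658
grip_force: 50.5
```

Run:
```python
from station import r
from h import *
s=r.state();print(s["ft_force"],s["gripper_width"])
plan(s,[.519,.339,.205],96.5)
cv2.imwrite("pics/s2.png",r.camera("scene")[60:360,150:550,::-1])
```

```text
[ 0.2962281  -0.57509711 -5.66087285] 0.6583442657767475
pos [ 0.4299 -0.0617  0.2024] y yaw 96.48 t 4.9
shift [-0.446  1.294 -0.009] turn [ 0.001 -0.002 -0.   ]
```

View pics/s2.png

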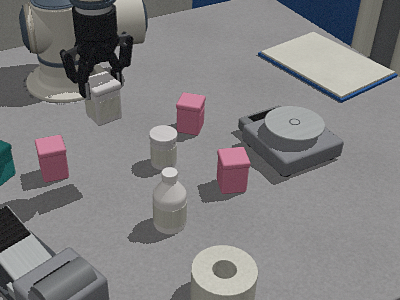

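Scene view: the tin hangs upright in the jaws, crop (103,100), and the bystanders are untouched. Carrying it to the pan.

Request:
{"method": "move_arm", "body": {
  "steps": "-0.03 0.09 0 0 0 0;-0.08 0.24 0 0 0 0;-0.14 0.4 0 0 0 0;-0.19 0.56 0 0 0 0;-0.25 0.72 0 0 0 0;-0.25 0.72 0 0 0 0"
}}

```text
t: 5.7
eef_pos: [0.4796, 0.1642, 0.2009]
ee_rot: [-0.059, 0.998, -0.0, -0.003]
ft_force: [0.3, -0.1, -4.4]
gripper_width: 0.66
grip_force: 51.1
```

Request:
{"method": "move_arm", "body": {
  "steps": "-0.04 0.12 0 0 0 0;-0.1 0.28 0 0 0 0;-0.15 0.44 0 0 0 0;-0.18 0.53 0 0 0 0;-0.196 0.574 0 0 0 0;-0.196 0.574 0 0 0 0;-0.196 0.574 0.08 0 0 0;-0.196 0.574 0.16 0 0 0;-0.196 0.574 0.2 0 0 0;-0.196 0.574 0.2 0 0 0;-0.196 0.574 0.2 0 0 0"
}}

```text
t: 7.08
eef_pos: [0.5201, 0.3388, 0.1461]
ee_rot: [-0.056, 0.998, 0.0, 0.001]
ft_force: [0.2, -0.9, -4.1]
gripper_width: 0.661
grip_force: 51.5
```

Run:
```python
from station import r
from h import *
s=r.state();print(s["ft_force"],s["gripper_width"])
plan(s,[.519,.339,.119],96.5)
a=r.camera("top")[190:310,110:230,::-1];b=r.camera("scene")[110:260,370:520,::-1]
cv2.imwrite("pics/s3.png",np.hstack([cv2.resize(a,(390,390)),cv2.resize(b,(390,390))]))
```

```text
[ 0.2297164  -0.86436745 -4.14061546] 0.6610265596997154
pos [0.5201 0.3388 0.1461] y yaw 96.45 t 7.075
shift [0.004 0.001 0.09 ] turn [ 0.     0.001 -0.001]
```

View pics/s3.png

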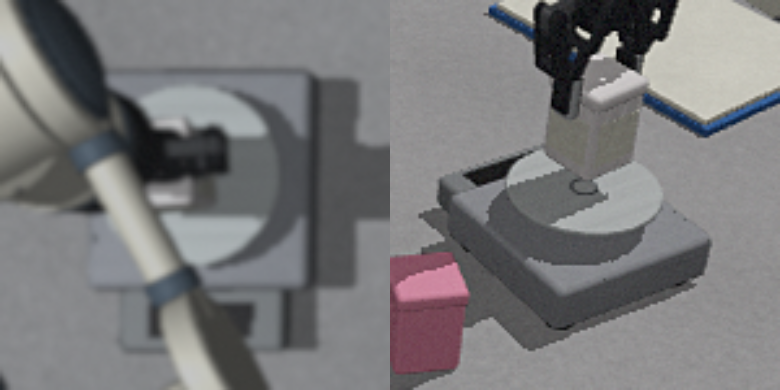

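The top-view half shows the tin over the pan. In the scene half it hangs upright just above the ring, with the ring at (584,187). Lowering gently.

Request:
{"method": "move_arm", "body": {
  "steps": "0 0 0.03 0 0 0;0 0 0.055 0 0 0;0 0 0.07 0 0 0;0 0 0.08 0 0 0;0 0 0.088 0 0 0;0 0 0.096 0 0 0;0 0 0.1 0 0 0;0 0 0.1 0 0 0;0 0 0.1 0 0 0"
}}

```text
t: 8.3
eef_pos: [0.5197, 0.339, 0.1151]
ee_rot: [-0.057, 0.998, 0.0, 0.0]
ft_force: [-1.7, -2.1, -0.8]
gripper_width: 0.661
grip_force: 52.0
```

The pan now carries most of the weight, so I'm releasing.

Request:
{"method": "move_arm", "body": {
  "steps": "0 0 0 0 0 0;0 0 0 0 0 0;0 0 0 0 0 0;0 0 0 0 0 0;0 0 0 0 0 0;0 0 0 0 0 0;0 0 0 0 0 0",
  "grip": 1
}}

```text
t: 9.18
eef_pos: [0.5196, 0.339, 0.1146]
ee_rot: [-0.057, 0.998, 0.0, 0.0]
ft_force: [0.6, -0.5, -0.2]
gripper_width: 1.001
grip_force: 0.0
```

Request:
{"method": "move_arm", "body": {
  "steps": "0 0 -0.05 0 0 0;0 0 -0.15 0 0 0;0 0 -0.28 0 0 0;0 0 -0.42 0 0 0;0 0 -0.55 0 0 0;0 0 -0.55 0 0 0"
}}

```text
t: 9.93
eef_pos: [0.5205, 0.3395, 0.286]
ee_rot: [-0.057, 0.998, 0.002, 0.004]
ft_force: [0.6, 0.3, 0.7]
gripper_width: 1.0
grip_force: 0.0
```

Run:
```python
from station import r
from h import *
s=r.state();print(s["ft_force"],s["gripper_width"])
c=r.get_calibration("top");im=cv2.imread("pics/top0.png")
m=(im.max(2)<35).astype(np.uint8);n,l=cv2.connectedComponents(m);ys,xs=np.where(l==l[242,449])
P=cast(c,np.c_[xs,ys],.065);rc=cv2.minAreaRect((P*1000).astype(np.float32));print(rc,P.mean(0))
plan(s,[*np.array(rc[0])/1000,.2],19.5+90)
plan(s,[*np.array(rc[0])/1000,.2],19.5)
b=r.camera("scene")[:,:,::-1]
cv2.imwrite("pics/s4.png",cv2.resize(b[80:260,350:530],(540,540)))
```

```text
[0.60201215 0.31800807 0.67933382] 0.999772036014132
((539.0966796875, -310.07470703125), (65.54283142089844, 63.926368713378906), 19.52910041809082) [ 0.53897229 -0.30962701]
pos [0.5205 0.3395 0.286 ] y yaw 96.48 t 9.925
shift [ 0.185 -2.159  0.277] turn [ 0.002  0.006 -0.145]
pos [0.5205 0.3395 0.286 ] y yaw 96.48 t 9.925
shift [ 0.185 -2.159  0.277] turn [0.006 0.003 0.855]
```

View pics/s4.png

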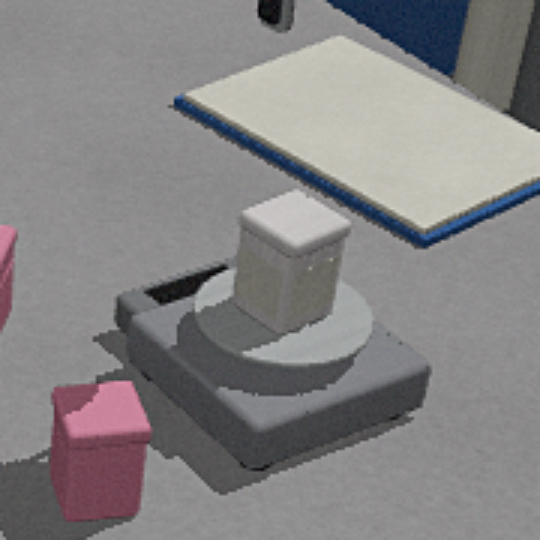

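The tin stands upright near the middle of the pan: lid centre (294,222), pan ellipse centre about (283,315). Moving on to the treadle with the jaws shut.

Request:
{"method": "move_arm", "body": {
  "steps": "0.01 -0.1 0 0 0 0;0.03 -0.28 0 0 0 0;0.04 -0.46 0 0 0 0;0.055 -0.64 0 0 0 0;0.07 -0.82 0 0 0 0;0.07 -0.82 0 0 0 0",
  "grip": -1
}}

```text
t: 10.72
eef_pos: [0.5263, 0.0889, 0.2787]
ee_rot: [-0.054, 0.999, -0.0, -0.001]
ft_force: [-1.5, 0.9, 0.5]
gripper_width: 0.003
grip_force: 0.0
```

Request:
{"method": "move_arm", "body": {
  "steps": "0.01 -0.12 0 0 0 0;0.03 -0.3 0 0 0 0;0.04 -0.48 0 0 0 0;0.055 -0.66 0 0 0 0;0.07 -0.82 0 0 0 0;0.07 -0.82 0 0 0 0"
}}

```text
t: 11.48
eef_pos: [0.5332, -0.1565, 0.2778]
ee_rot: [-0.055, 0.998, 0.0, -0.001]
ft_force: [-0.6, 0.5, 0.9]
gripper_width: -0.004
grip_force: 0.0
```

Request:
{"method": "move_arm", "body": {
  "steps": "0.01 -0.12 0 0 0 -0.05;0.02 -0.3 0.03 0 0 -0.1;0.04 -0.45 0.1 0 0 -0.145;0.045 -0.519 0.2 0 0 -0.145;0.045 -0.519 0.277 0 0 -0.145;0.045 -0.519 0.277 0 0 -0.145;0.045 -0.519 0.277 0 0 -0.145"
}}

```text
t: 12.35
eef_pos: [0.5384, -0.3096, 0.1976]
ee_rot: [-0.17, 0.985, -0.0, 0.001]
ft_force: [0.5, -0.3, 0.3]
gripper_width: 0.003
grip_force: 0.0
```

Run:
```python
from station import r
from h import *
s=r.state();print(s["ft_force"],s["gripper_width"])
plan(s,[.539,-.310,.095],109.5)
c=r.get_calibration("top");im=r.camera("top")[:,:,::-1].copy()
g=im[215:275,140:200].min(2)
m=(im.min(2)>180).astype(np.uint8);n,l,st,ce=cv2.connectedComponentsWithStats(m)
for k in range(1,n):
    if 200<st[k,4]<900 and 140<ce[k,0]<200: print(st[k],ce[k],cast(c,ce[k],.152))
a=cv2.resize(im[200:300,120:220],(390,390),interpolation=0);w=cv2.resize(r.camera("wrist")[:,:,::-1],(400,300))
o=np.zeros((390,790,3),np.uint8);o[:,:390]=a;o[:300,390:]=w;cv2.imwrite("pics/s5.png",o)
```

```text
[ 0.48714607 -0.29059249  0.27839663] 0.00288255252891134
pos [ 0.5384 -0.3096  0.1976] y yaw 109.63 t 12.35
shift [-0.001 -0.002  0.342] turn [-0.     0.001  0.001]
[146 229  25  26 541] [157.63955638 241.67837338] [[0.51939802 0.34058701]]
```

View pics/s5.png

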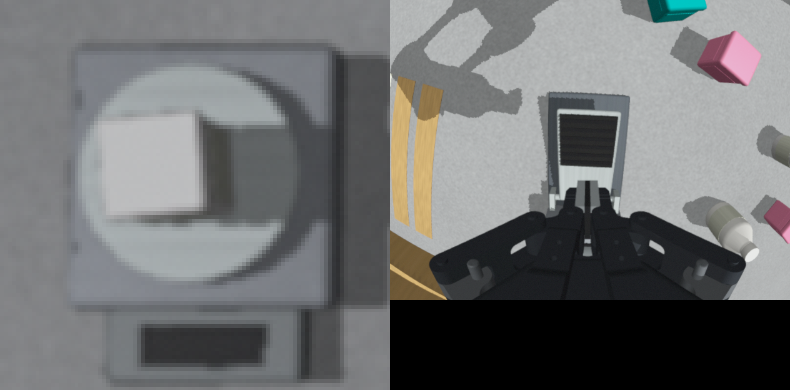

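Left half: the tin is centred, with its lid cast to (0.519,0.341), which is 2 mm off the pan centre. Wrist half: the shut fingers line up with the pad, about (587,140). Pressing.

Request:
{"method": "move_arm", "body": {
  "steps": "0 0 0.12 0 0 0;0 0 0.25 0 0 0;0 0 0.34 0 0 0;0 0 0.38 0 0 0;0 0 0.42 0 0 0;0 0 0.46 0 0 0;0 0 0.475 0 0 0;0 0 0.485 0 0 0;0 0 0.485 0 0 0"
}}

```text
t: 13.58
eef_pos: [0.5379, -0.3117, 0.0531]
ee_rot: [-0.169, 0.986, -0.001, 0.001]
ft_force: [-3.4, -0.3, 7.7]
gripper_width: -0.003
grip_force: 3.3
```

Request:
{"method": "move_arm", "body": {
  "steps": "0 0 0.004 0 0 0;0 0 0.008 0 0 0;0 0 0.008 0 0 0"
}}

```text
t: 13.95
eef_pos: [0.5379, -0.3118, 0.051]
ee_rot: [-0.169, 0.986, -0.001, 0.001]
ft_force: [-4.4, -0.4, 7.2]
gripper_width: 0.001
grip_force: 3.5
```

Run:
```python
from station import r
from h import *
b=r.camera("scene")[:,:,::-1]
cv2.imwrite("pics/s6.png",cv2.resize(b[230:420,90:280],(570,570)))
print(r.state()["ft_force"])
```

```text
[-4.21792624 -0.31863855  7.69389558]
```

View pics/s6.png

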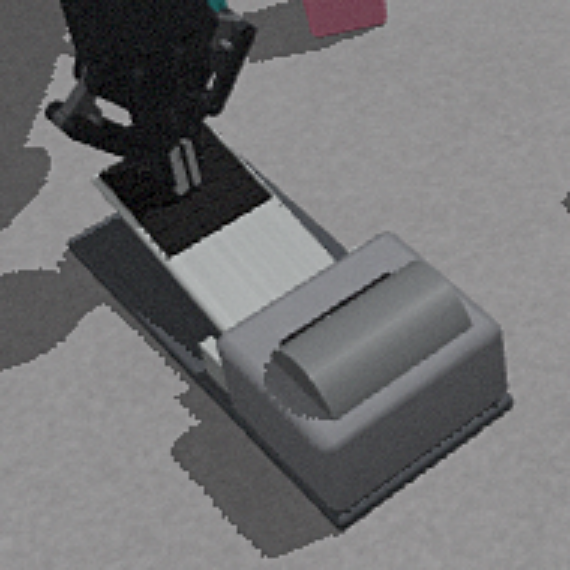

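The treadle is down but still clear of the base at its free end, near (100,180). The force is only about 8 N, so it isn't at the stop yet. Pressing further in small steps.

Request:
{"method": "move_arm", "body": {
  "steps": "0 0 0.008 0 0 0;0 0 0.016 0 0 0;0 0 0.02 0 0 0;0 0 0.02 0 0 0"
}}

```text
t: 14.5
eef_pos: [0.5376, -0.3121, 0.0453]
ee_rot: [-0.169, 0.986, -0.002, 0.0]
ft_force: [-5.2, 0.5, 9.1]
gripper_width: -0.0
grip_force: 4.1
```

Request:
{"method": "move_arm", "body": {
  "steps": "0 0 0.008 0 0 0;0 0 0.016 0 0 0;0 0 0.02 0 0 0;0 0 0.02 0 0 0"
}}

```text
t: 15.0
eef_pos: [0.5373, -0.3124, 0.0394]
ee_rot: [-0.169, 0.986, -0.002, -0.0]
ft_force: [-7.0, -1.7, 10.3]
gripper_width: -0.003
grip_force: 4.7
```

Run:
```python
from station import r
from h import *
s=r.state();print(r.tips_ahead,s["ft_force"],s["eef_pos"],s["grip_force"])
b=r.camera("scene")[:,:,::-1]
cv2.imwrite("pics/s7.png",cv2.resize(b[230:380,90:240],(600,600)))
```

```text
0.019 [-6.99108986 -1.65148422 10.3433946 ] [ 0.53731345 -0.31236622  0.03940173] 4.670252725481987
```

View pics/s7.png

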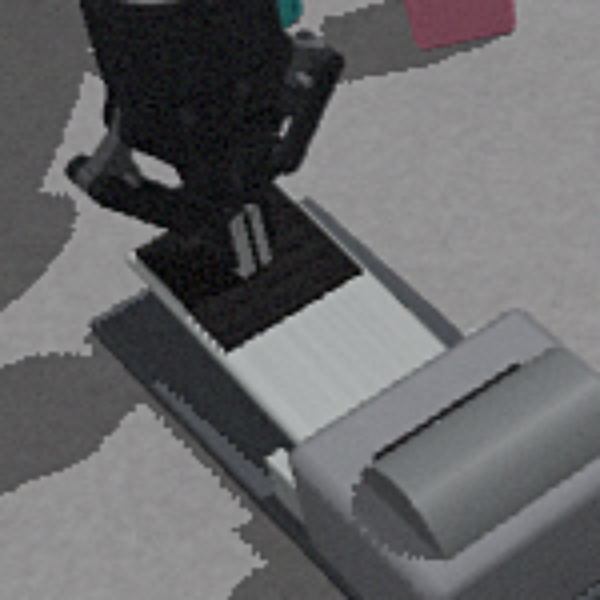

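Run:
```python
from station import r
from h import *
cs=r.get_calibration("scene");a=np.radians(19.5);u=np.array([np.cos(a),np.sin(a),0]);v=np.array([-u[1],u[0],0])
H=np.array([.539,-.310,.024])+.110*u
print("base0",[((proj(cs,np.array([.539,-.310,.01])+x*u+y*v)-[90,230])*4).round(0) for x in(-.04,-.05) for y in(.06,-.06)])
for th in (0,.07,.14,.21,.28):
    q=.28-th; e=-np.cos(q)*u+np.array([0,0,np.sin(q)]); nrm=np.sin(q)*u+np.array([0,0,np.cos(q)])
    print(th,[((proj(cs,H+d*e+y*v+.011*nrm)-[90,230])*4).round(0).tolist() for d,y in((.15,.039),(.15,-.039),(.0725,.035),(.0725,-.035),(.11,0))])
s=r.state();R=Ro.from_quat(s["ee_rot"]).as_matrix()
print("tip",((proj(cs,s["eef_pos"]+.019*R[:,2])-[90,230])*4).round(0),"tcp",((proj(cs,s["eef_pos"])-[90,230])*4).round(0))
```

```text
base0 [array([324., 208.]), array([105., 343.]), array([312., 198.]), array([ 93., 332.])]
0 [[274.0, 137.0], [125.0, 224.0], [373.0, 254.0], [240.0, 338.0], [256.0, 238.0]]
0.07 [[274.0, 149.0], [126.0, 237.0], [372.0, 259.0], [240.0, 344.0], [255.0, 247.0]]
0.14 [[274.0, 163.0], [128.0, 250.0], [371.0, 265.0], [240.0, 349.0], [255.0, 257.0]]
0.21 [[276.0, 178.0], [130.0, 265.0], [371.0, 271.0], [240.0, 356.0], [256.0, 267.0]]
0.28 [[278.0, 193.0], [134.0, 280.0], [372.0, 278.0], [241.0, 362.0], [258.0, 278.0]]
tip [258. 300.] tcp [250. 270.]
```

Corner fit: the treadle is at about 0.16–0.17 rad, so the fingertips give way somewhat under load. I'll raise the grip force to stiffen them and keep pressing.

Request:
{"method": "move_arm", "body": {
  "steps": "0 0 0 0 0 0;0 0 0.01 0 0 0;0 0 0.02 0 0 0;0 0 0.02 0 0 0",
  "grip": -1,
  "grip_force": 120
}}

```text
t: 15.55
eef_pos: [0.5372, -0.3126, 0.0334]
ee_rot: [-0.169, 0.986, -0.002, -0.0]
ft_force: [-7.2, -0.7, 10.9]
gripper_width: -0.004
grip_force: 5.3
```

```bash
cat > th.py <<'E'
from station import r
from h import *
from scipy.optimize import minimize_scalar
s=r.state();print(s["t"],s["ft_force"],s["eef_pos"],s["grip_force"],s["gripper_width"])
cs=r.get_calibration("scene");b=r.camera("scene")[:,:,::-1]
cv2.imwrite("pics/last.png",cv2.resize(b[230:380,90:240],(600,600)))
a=np.radians(19.5);u=np.array([np.cos(a),np.sin(a),0]);v=np.array([-u[1],u[0],0]);H=np.array([.539,-.310,.024])+.110*u
# pad / steel edge: bright step in the image along lines parallel to the treadle on its hinge-side pad edge
g=b.min(2).astype(float)
for y in (-.025,-.01,.01,.025):
    best=[]
    for th in np.arange(-.04,.34,.005):
        q=.28-th;e=-np.cos(q)*u+np.array([0,0,np.sin(q)]);n=np.sin(q)*u+np.array([0,0,np.cos(q)])
        f=lambda d:cv2.getRectSubPix(g.astype(np.float32),(1,1),tuple(map(float,proj(cs,H+d*e+y*v+.011*n))))[0,0]
        best.append((np.mean([f(d) for d in(.066,.068)])-np.mean([f(d) for d in(.076,.078)]),th))
    m=max(best)[0];print(y,round(m),"theta",round(float(np.mean([t for k,t in best if k>.85*m])),3))
E
python3 th.py
```

```text
15.55 [-7.2432574  -0.70562044 10.8861263 ] [ 0.53718708 -0.31255995  0.03343495] 5.2857572212815285 -0.003780423496728492
-0.025 159 theta 0.112
-0.01 163 theta 0.137
0.01 154 theta 0.145
0.025 156 theta 0.162
```

My view count is used up, so I'll go by force from here. The sideways drag of about 7 N comes from the pad moving outward along its arc. I'll shift 4 mm towards the free end (tool +x) and press on.

Request:
{"method": "move_arm", "body": {
  "steps": "0.006 0 0 0 0 0;0.013 0 0.005 0 0 0;0.013 0 0.015 0 0 0;0.013 0 0.02 0 0 0;0.013 0 0.02 0 0 0"
}}

```text
t: 16.23
eef_pos: [0.5364, -0.3128, 0.0286]
ee_rot: [-0.17, 0.985, -0.002, 0.003]
ft_force: [1.0, 2.2, 10.3]
gripper_width: -0.004
grip_force: 5.4
```

Request:
{"method": "move_arm", "body": {
  "steps": "0.003 0 0.01 0 0 0;0.003 0 0.02 0 0 0;0.003 0 0.02 0 0 0"
}}

```text
t: 16.6
eef_pos: [0.5365, -0.313, 0.028]
ee_rot: [-0.17, 0.985, -0.003, 0.004]
ft_force: [-6.7, 9.6, 32.8]
gripper_width: 0.0
grip_force: 16.0
```

The force has jumped to 33 N with almost no travel, so something hit a stop. I'll hold and check numerically that it's the treadle.

```bash
cat > edge.py <<'E'
from station import r
from h import *
cs=r.get_calibration("scene")
a=np.radians(19.5);u=np.array([np.cos(a),np.sin(a),0]);v=np.array([-u[1],u[0],0]);H=np.array([.539,-.310,.024])+.110*u
def side(b):
    # row of the steel -y side edge (bright->dark going down) along image columns between pad corner and free corner
    g=b.min(2).astype(float);out=[]
    for col in range(124,166,4):
        c=g[262:345,col];d=c[:-2]-c[2:];k=int(np.argmax(d));out.append((col,262+k+1,int(d[k])))
    return out
old=cv2.imread("pics/scene0.png");now=r.camera("scene")[:,:,::-1]
for n,b in(("up",old),("now",now)):
    print(n,side(b))
for th in(0,.14,.21,.28):
    q=.28-th;e=-np.cos(q)*u+np.array([0,0,np.sin(q)]);n=np.sin(q)*u+np.array([0,0,np.cos(q)])
    p=np.array([proj(cs,H+d*e-.039*v+.008*n) for d in np.linspace(.15,.03,60)])
    print(th,[(c,round(float(np.interp(c,p[:,0],p[:,1])),1)) for c in range(124,166,4)])
s=r.state();print(s["t"],s["ft_force"],s["eef_pos"])
E
python3 edge.py
```

```text
up [(124, 283, 133), (128, 281, 147), (132, 278, 127), (136, 276, 123), (140, 274, 122), (144, 272, 137), (148, 270, 137), (152, 267, 137), (156, 265, 129), (160, 269, 95), (164, 274, 129)]
now [(124, 274, 112), (128, 279, 145), (132, 293, 136), (136, 314, 87), (140, 317, 87), (144, 322, 91), (148, 326, 82), (152, 287, 85), (156, 300, 83), (160, 281, 133), (164, 285, 122)]
0 [(124, 289.9), (128, 294.3), (132, 298.8), (136, 303.2), (140, 307.7), (144, 312.1), (148, 316.6), (152, 321.1), (156, 325.5), (160, 330.0), (164, 333.7)]
0.14 [(124, 295.5), (128, 299.5), (132, 303.5), (136, 307.5), (140, 311.5), (144, 315.5), (148, 319.5), (152, 323.5), (156, 327.5), (160, 331.5), (164, 334.6)]
0.21 [(124, 298.3), (128, 302.1), (132, 305.9), (136, 309.7), (140, 313.4), (144, 317.2), (148, 321.0), (152, 324.8), (156, 328.6), (160, 332.3), (164, 335.2)]
0.28 [(124, 301.3), (128, 304.8), (132, 308.3), (136, 311.9), (140, 315.4), (144, 319.0), (148, 322.5), (152, 326.0), (156, 329.6), (160, 333.1), (164, 335.8)]
16.65 [-6.12175837  9.23426829 32.03005306] [ 0.53650078 -0.31297608  0.02794938]
```

Run:
```python
from station import r
from h import *
exec(open("edge.py").read().split("def side")[0])
old=cv2.imread("pics/scene0.png");now=r.camera("scene")[:,:,::-1]
def loc(b,y,th0):  # near-side edge rows
    g=b.min(2).astype(float);o=[]
    for col in range(134,154,3):
        lo=int(282+ (col-124)*1.05);c=g[lo:lo+32,col];d=c[:-2]-c[2:];k=int(np.argmax(d));k=min(max(k,1),len(d)-2)
        den=d[k-1]-2*d[k]+d[k+1];o.append(lo+k+1+(.5*(d[k-1]-d[k+1])/den if den else 0))
    return np.array(o)
A=loc(old,0,0);B=loc(now,0,0);print(A.round(1),B.round(1),(B-A).round(1))
def pr(th):
    q=.28-th;e=-np.cos(q)*u+np.array([0,0,np.sin(q)]);n=np.sin(q)*u+np.array([0,0,np.cos(q)])
    p=np.array([proj(cs,H+d*e-.039*v+.008*n) for d in np.linspace(.15,.03,60)]);return np.interp(range(134,154,3),p[:,0],p[:,1])
for th in(.14,.21,.25,.28):print(th,(pr(th)-pr(0)).round(1))
print(r.state()["ft_force"],r.state()["t"])
```

```text
[303.6 307.4 310.9 314.7 318.5 322.1 325.6] [311.9 314.6 317.7 320.7 323.7 326.5 329.7] [8.3 7.3 6.8 6.  5.2 4.4 4.1]
0.14 [4.5 4.2 3.8 3.5 3.1 2.8 2.5]
0.21 [6.8 6.3 5.8 5.2 4.7 4.2 3.7]
0.25 [8.1 7.5 6.9 6.3 5.7 5.1 4.4]
0.28 [9.1 8.4 7.7 7.  6.4 5.7 5. ]
[-7.88885124  8.07423162 30.93071036] 16.7
```

Edge displacement gives about 0.25 rad. With 31 N pressing, against the roughly 11 N needed, the treadle is at its stop within measuring error. I'll hold it for 0.6 s.

Request:
{"method": "move_arm", "body": {
  "steps": "0 0 0 0 0 0;0 0 0 0 0 0;0 0 0 0 0 0;0 0 0 0 0 0;0 0 0 0 0 0"
}}

```text
t: 17.32
eef_pos: [0.5365, -0.313, 0.028]
ee_rot: [-0.17, 0.985, -0.003, 0.004]
ft_force: [-7.2, 9.0, 32.7]
gripper_width: -0.003
grip_force: 15.9
```

```bash
cat > ang.py <<'E'
from station import r
from h import *
exec(open("edge.py").read().split("def side")[0])
def loc(b):
    g=b.min(2).astype(float);o=[]
    for col in range(128,156,2):
        lo=int(278+(col-124)*1.05);c=g[lo:lo+34,col];d=c[:-2]-c[2:];k=min(max(int(np.argmax(d)),1),len(d)-2)
        den=d[k-1]-2*d[k]+d[k+1];o.append(lo+k+1+(.5*(d[k-1]-d[k+1])/den if den else 0))
    return np.array(o)
def pr(th):
    q=.28-th;e=-np.cos(q)*u+np.array([0,0,np.sin(q)]);n=np.sin(q)*u+np.array([0,0,np.cos(q)])
    p=np.array([proj(cs,H+d*e-.039*v+.008*n) for d in np.linspace(.15,.03,60)]);return np.interp(range(128,156,2),p[:,0],p[:,1])
D=loc(r.camera("scene")[:,:,::-1])-loc(cv2.imread("pics/scene0.png"));F=pr(.28)-pr(0)
print("shift",D.round(1),"theta each",(.28*D/F).round(2),"median",np.median(.28*D/F).round(3))
s=r.state();print(s["t"],s["ft_force"],s["eef_pos"],s["grip_force"])
E
python3 ang.py
```

```text
shift [-5.6 -2.8 -8.2  8.2  8.   7.1  6.7  6.1  5.9  5.1  4.9  4.2  4.1  3.4] theta each [-0.15 -0.08 -0.24  0.25  0.26  0.24  0.24  0.23  0.24  0.22  0.23  0.21
  0.23  0.21] median 0.232
17.375 [-7.69051636  9.14784916 31.01287179] [ 0.53648001 -0.31297856  0.02792014] 15.902781821787357
```

The change in edge slope doesn't depend on the assumed hinge position. Measured is 0.233, against 0.234 predicted for 0.28 rad, so the treadle is at its stop. Lifting off.

Request:
{"method": "move_arm", "body": {
  "steps": "0 0 -0.04 0 0 0;0 0 -0.08 0 0 0;0 0 -0.12 0 0 0;0 0 -0.16 0 0 0;0 0 -0.2 0 0 0;0 0 -0.26 0 0 0;0 0 -0.36 0 0 0;0 0 -0.48 0 0 0;0 0 -0.6 0 0 0;0 0 -0.6 0 0 0;0 0 -0.6 0 0 0;0 0 -0.6 0 0 0"
}}

```text
t: 18.88
eef_pos: [0.5325, -0.3121, 0.1966]
ee_rot: [-0.17, 0.986, 0.001, -0.001]
ft_force: [0.6, 0.5, -0.4]
gripper_width: 0.001
grip_force: 0.0
```

```bash
python3 ang.py
python3 - <<'E'
from station import r
from h import *
c=r.get_calibration("top");im=r.camera("top")[:,:,::-1]
n,l,st,ce=cv2.connectedComponentsWithStats((im.min(2)>180).astype(np.uint8))
for k in range(1,n):
    if 200<st[k,4]<900 and 140<ce[k,0]<200: print("tin",st[k,4],cast(c,ce[k],.152))
d=np.abs(im.astype(int)-cv2.imread("pics/top0.png")).max(2)
for n_,(x,y) in dict(bottle=(320,211),round=(286,286),roll=(323,130)).items(): print(n_,(d[y-28:y+28,x-28:x+28]>50).sum())
E
```

```text
shift [-0.  -0.1 -0.3  0.1 -0.   0.2  0.   0.   0.1  0.1 -0.1 -0.1  0.2  0.3] theta each [-0.   -0.   -0.01  0.   -0.    0.01  0.    0.    0.    0.01 -0.   -0.
  0.01  0.02] median 0.001
18.925 [ 0.24819     0.50327024 -0.01103361] [ 0.53254137 -0.31208085  0.19667024] 0.0
tin 540 [[0.51943747 0.3406778 ]]
bottle 0
round 0
roll 0
```

The treadle is fully up again (0.001 rad), the tin is centred, and the bystanders show no change. Handing in.

```bash
python3 -c "
from station import r
print(r.close_job())"
```

```text
the job is handed in; nothing more can be done
None
```

The job is handed in, verdict not shown: the tin stands upright about 2 mm off the pan's centre, the treadle was held for about 0.7 s at what force and edge slope show was its stop (angle not read directly; a cruder image fit gave 0.23 rad) and came fully up again, and no bystander moved.

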